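# Fetch the marker from behind the kit bottles

## Task

I need the paint marker that lies on the wooden rack, behind the dropper bottle, the vial and the battery. First stand all three of these in the grey side tray, then lay the marker lengthwise on the middle of the cork strip, wholly on it, and only after that stand each of the three back on the rack on the spot where it stood at the start. Never tip the three over, and leave the two stones and the magnet by the work where they are.

Things in the scene. Friction and masses are not known exactly. Their poses are not given: they have to be found in the camera images.
- marker: paint marker with a white barrel and a blue cap, 135 mm long, 17 mm wide and high, lying on the rack behind the row of three, about 5 to 11 mm from them. Origin: centre of its underside. Its y axis runs along its length, z up. Does not roll; about 30 g.
- bottle: small white dropper bottle standing upright, 25 mm across, 66 mm tall; straight body up to about 44 mm, a narrower ribbed collar and nozzle above. Origin: centre of its underside; z up. About 30 g.
- vial: round sample vial with a white lid, standing upright, 23 mm across, 48 mm tall, the lid being the top 8 mm and not removable. Origin: centre of its underside; z up. About 30 g.
- battery: black round battery standing upright on its flat end, 14 mm across, 51 mm tall. Origin: centre of its underside; z up. About 30 g.
- rack: fixed wooden rack, a flat board 130 mm (its x) by 170 mm (its y); its upper face is 6 mm above the table and it has no rim except 20 mm high, 8 mm thick cheeks along its two short ends (at y = +-81 mm). Origin: centre of its underside. Three round grey felt spots, flush with the board, are at x = -26 mm, y = -44, 0 and +44 mm; bottle, vial and battery stand one on each, in any order. The marker lies behind them at x = 0 along y.
- tray: fixed, empty grey side tray, 96 mm (its x) by 156 mm (its y), inner floor 4 mm above the table, rim 4 mm thick and 10 mm high. Origin: centre of its underside.
- strip: fixed flat cork strip, 50 mm (its x) by 160 mm (its y), 5 mm thick, so its upper face is 5 mm above the table. Origin: centre of its underside; its y axis runs along its length.
- pale_stone: bystander: pale grey stone, 45x58x42 mm, beyond the rack; leave it alone. Origin: centre of its underside.
- dark_stone: bystander: dark stone, 52x74x47 mm, beyond the rack, to the right; leave it alone. Origin: centre of its underside.
- magnet: bystander: round magnet in a white cup with a black face, 38 mm across, 13 mm high, to the right of the rack; leave it alone. Origin: centre of its underside.

How it is judged:
By the outcome, as a careful person would: the job done as asked, in the order asked, and still so for the second after the job is handed in, with the robot touching nothing.
It also fails if it takes over 144 s, if anything falls off the work surface, if the arm or the gripper's body presses on something with over 40 N, if the wrist force passes 120 N, or if a joint passes its speed limit or range.

## Robot

A 6-joint arm with a two-finger parallel gripper is mounted at the origin on a cart in front of the work surface, level with it; the furniture and walls round the work are solid. World frame = base frame: x ahead of the robot, y to its left, z up, the work surface at z = 0. Lengths are in m, angles in rad, forces in N, time in s.
With the tool pointing down it reaches from about 0.425 to 0.95 m from the base axis. Payload 3.5 kg.
Tool frame: the origin (TCP) lies on the centre line of the jaws, within the pads' length; the fingertips stand 8 mm ahead of it and the grasp point (between the pads) lies 11 mm behind it; z points along the fingers, y is the line along which they close (so a half turn about z gives the same grasp; the last joint's range is limited). The gripper opens to 85 mm and grips with 20 to 120 N. Pads are 22 mm wide; open, the fingers measure 114 mm over their backs; the gripper's body (76 mm by 85 mm) begins 54 mm behind the grasp point. The pads swing forward as they close: fully open they stand 13 mm farther back than shut.
Start: joints at [-1.282, 0.286, 1.577, -0, 1.279, -0.15], TCP at [0.287, -0.611, 0.239] pointing down, gripper open.
Joint ranges: [-2.77, 2.77], [-0.9, 2.22], [0.21, 2.48], [-1.53, 4.67], [0.24, 2.81], [-2.84, 2.84]. Speed limits (rad/s): [2.79, 2.79, 3.14, 3.14, 3.14, 3.14].

## Interface

Orientations are given as a unit quaternion [x, y, z, w].
In Python, from plant import ctrl gives the robot as it stands. The module is installed in compiled form; this text tells all that it offers.
- The arm moves only by the tool send_rows, never from a script. Its argument "steps" is a list of rows, each a list of 5 numbers: the shift along the tool's x, y, z in m, then the turn about the tool's z in degrees, then the opening, from -1 (shut) to 1 (fully open). A call has 1 to 12 rows; each row is the pose to reach, as a shift and turn from the pose commanded when the call began, along the tool's axes at that moment; what a row does not reach only later rows make up. A row lasts 1/10 s, in which the tool goes at most 50 mm and 8.59 degrees, less where a joint would pass 70% of its speed; a pose out of reach is approached as far as the arm can. A call with a gripper value outside its range is refused whole. The fingers move at their own pace and stop on an object; "squeeze" is the grip in N (left out, the last holds). Time passes only in rows, so rows that repeat a pose let the fingers close. It gives the time, the measured TCP pose, the force, the opening and the grip force at its end, in the units of the state.
- ctrl.get_state(): the state, without advancing time (a new reading comes with each control period).
- ctrl.read_camera(name): name is "scene" or "top"; returns the picture (420x560x3 uint8, red, green, blue); there is no depth.
- ctrl.calibration(name): a dict with "intrinsics" (3x3 intrinsics, pixels), "extrinsics" (4x4, takes a point from world to camera coordinates). Camera axes: x right, y up, looking along -z (the intrinsics and any distortion apply to the point x, -y, -z); pixel columns grow to the right and rows downward; lengths in m; the calibration is good to about 2 mm. A picture is of the moment at which its call begins. calibration takes no time and is no camera call.
- ctrl.sign_off(): hands the job in; it is judged then, once.
The state is a dict: "time": time; "qpos": joint angles; "dq": joint speeds; "joint_efforts": joint torques, N m; "eef_pos": TCP position; "tcp_rot": TCP orientation; "contact_force": force on the tool from outside, world axes, zero at the start; "wrist_torque": the same for the moment, N m; "opening": opening from 0.0 (shut) to 1.0 (fully open); "finger_force": force on a finger pad.
Only numpy, scipy, OpenCV 4.12 (cv2) and the standard library are available. Lean on these libraries where they do the work, as an engineer would, in place of code of your own. Each camera call takes 0.05 s, during which the arm holds its last target. There are 200 camera calls.

## Working session

There is one attempt and no reset: what is moved stays moved. The work goes in short steps, Python scripts to look and compute and a tool call to move; the robot and the scene stay as the last step left them, time stands still between calls to the robot, and variables do not carry over. Pictures are saved under pics/ and viewed, at most 14 in all, crops included, and the job is handed in when it is done.

Besides the shell and the picture viewer there is one more tool, called after ">>>" as a command line: name --pt "numbers of a row" for each row, then --argument value for the rest. send_rows: Moves the arm, as the interface text tells. Its arguments: {"type":"object","properties":{"steps":{"type":"array","items":{"type":"array","items":{"type":"number"}}},"squeeze":{"type":"number"}},"required":["steps"]}

```bash
mkdir -p pics; python3 - <<'E'
from plant import ctrl
import cv2,numpy as np
for n in("scene","top"):
    im=ctrl.read_camera(n); cv2.imwrite(f"pics/{n}0.png",im[:,:,::-1]); c=ctrl.calibration(n); print(n,{k:np.round(v,4).tolist() if not isinstance(v,str) else v for k,v in c.items()})
print(ctrl.get_state())
E
```

```text
scene {'intrinsics': [[484.9445, 0.0, 284.0059], [0.0, 484.9445, 215.1503], [0.0, 0.0, 1.0]], 'extrinsics': [[-0.754, -0.6566, 0.0171, 0.4898], [0.3168, -0.3408, 0.8851, -0.2036], [-0.5754, 0.6728, 0.465, -0.7189], [0.0, 0.0, 0.0, 1.0]]}
top {'intrinsics': [[391.2245, 0.0, 283.6009], [0.0, 391.2245, 209.3426], [0.0, 0.0, 1.0]], 'extrinsics': [[-0.0695, -0.9976, -0.0069, 0.0683], [0.9751, -0.0694, 0.2108, -0.5854], [-0.2107, 0.0079, 0.9775, -0.8613], [0.0, 0.0, 0.0, 1.0]]}
{'time': 0.1, 'qpos': array([-1.28201008e+00,  2.87101556e-01,  1.57800527e+00, -8.72862818e-06,
        1.27858978e+00, -1.49982404e-01]), 'dq': array([ 0.00025397, -0.00110659, -0.00246952,  0.00045414,  0.00046165,
        0.00061926]), 'joint_efforts': array([ 6.20265255e-04, -4.07298768e+01, -2.93698150e+01, -1.40058273e-04,
        3.40312145e-03,  3.69337755e-06]), 'eef_pos': array([ 0.28663032, -0.61049786,  0.23808287]), 'tcp_rot': array([ 9.76030808e-01,  2.17629858e-01, -7.71186121e-05, -1.04915553e-03]), 'contact_force': array([0.53112249, 0.68870639, 0.96716811]), 'wrist_torque': array([-0.05627822,  0.03939919, -0.0510532 ]), 'finger_force': 0.0, 'opening': 0.9997638855625137}
```

View pics/scene0.png

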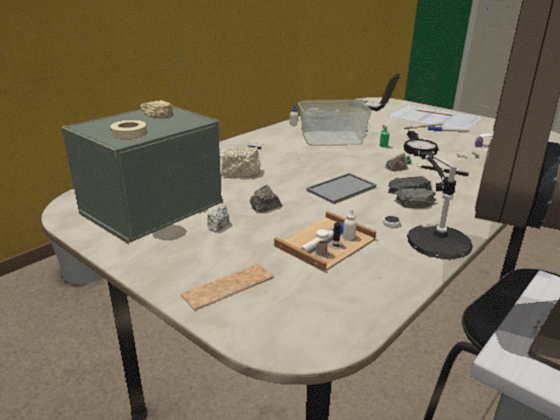

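View pics/top0.png

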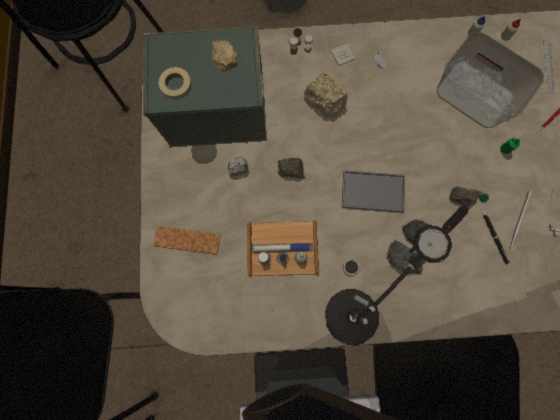

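The scene view shows the rack near (325,240), tray (342,187) and strip (228,286). In the top view the rack is around (283,248), the tray (373,192), the strip (187,240), and a lamp base stands at (352,317).

```bash
cat > h.py <<'E'
import numpy as np,cv2
from plant import ctrl
def cast(n,uv,z):
    c=ctrl.calibration(n);K=np.array(c["intrinsics"]);E=np.array(c["extrinsics"])
    R,t=E[:3,:3],E[:3,3]; o=-R.T@t
    d=np.linalg.solve(K,np.array([uv[0],uv[1],1.])); d=R.T@(d*[1,-1,-1])
    return o+d*(z-o[2])/d[2]
def proj(n,p):
    c=ctrl.calibration(n);K=np.array(c["intrinsics"]);E=np.array(c["extrinsics"])
    q=E[:3,:3]@np.array(p)+E[:3,3]; q=K@(q*[1,-1,-1]); return q[:2]/q[2]
def rect(n,mask,z,roi):
    x0,y0,x1,y1=roi; m=np.zeros(mask.shape,np.uint8); m[y0:y1,x0:x1]=mask[y0:y1,x0:x1]
    m=cv2.morphologyEx(m,cv2.MORPH_CLOSE,np.ones((5,5)))
    k=max(cv2.findContours(m,0,2)[0],key=cv2.contourArea)[:,0]
    p=np.array([cast(n,u,z)[:2] for u in k],np.float32)*1000
    return cv2.minAreaRect(p)
E
python3 - <<'E'
from h import *
im=cv2.imread("pics/top0.png"); hsv=cv2.cvtColor(im,cv2.COLOR_BGR2HSV)
H,S,V=[hsv[:,:,i].astype(int) for i in range(3)]
or_=((H<22)&(S>100)&(V>60)).astype(np.uint8)
print("strip",rect("top",or_,.005,(145,215,235,265)))
print("rack",rect("top",or_,.006,(238,212,328,285)))
gr=((V<115)&(S<90)).astype(np.uint8)
print("tray",rect("top",gr,.007,(335,165,410,217)))
print("cam",cast("top",(0,0),1)[:0],proj("top",(0,0,0)))
a=cv2.resize(im[210:290,235:335],None,fx=6,fy=6,interpolation=2)
s=cv2.resize(cv2.imread("pics/scene0.png")[200:275,260:390],None,fx=6,fy=6,interpolation=2)
cv2.imwrite("pics/ca.png",a);cv2.imwrite("pics/cs.png",s)
for uv in((352,317),(433,243),(465,197),(350,268),(290,168),(237,166)): print(uv,cast("top",uv,0.0)[:2].round(3))
E
```

```text
strip ((541.3756103515625, 271.353271484375), (161.00509643554688, 50.053955078125), 78.079345703125)
rack ((506.0662536621094, 36.76426696777344), (172.58642578125, 131.4524383544922), 87.70677185058594)
tray ((631.6441040039062, -201.77072143554688), (158.21075439453125, 102.55382537841797), 81.44188690185547)
cam [] [314.64272609 475.24408211]
(352, 317) [ 0.329 -0.118]
(433, 243) [ 0.491 -0.336]
(465, 197) [ 0.602 -0.434]
(350, 268) [ 0.444 -0.125]
(290, 168) [0.71  0.002]
(237, 166) [0.725 0.139]
```

View pics/ca.png

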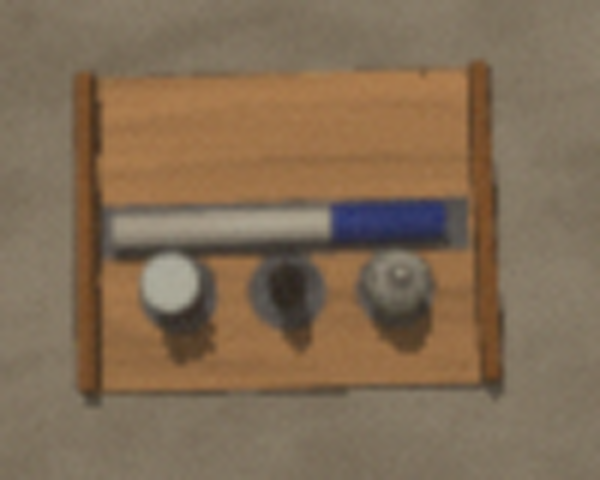

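View pics/cs.png

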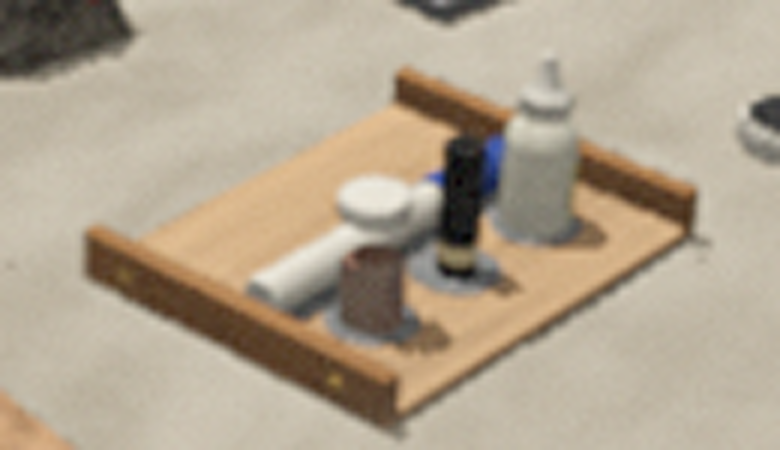

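Order along rack +y to −y is vial, battery, bottle. The marker's cap end points toward −y. Next I triangulate the lamp, a possible obstacle, and the item positions.

```bash
python3 - <<'E'
from h import *
for n in("top","scene"):
    E=np.array(ctrl.calibration(n)["extrinsics"]);print(n,(-E[:3,:3].T@E[:3,3]).round(3))
o=np.array([235,210])
for nm,p,z in(("vial",(172,284),.054),("batt",(289,281),.057),("bottle",(400,273),.072),("mk_l",(112,229),.016),("mk_r",(446,217),.016),("m_mid",(280,223),.020)):
    # resize: px = (p+.5)/6-.5
    print(nm,cast("top",o+(np.array(p)+.5)/6-.5,z).round(4)[:2]*1000)
t=np.deg2rad(-2.3);R=np.array([[np.cos(t),-np.sin(t)],[np.sin(t),np.cos(t)]])
for y in(44,0,-44): print("spot",(R@[-26,y]+[506,36.8]).round(1))
def tri(a,b):
    A=[];
    for n,uv in(("top",a),("scene",b)):
        p0=cast(n,uv,0);p1=cast(n,uv,.5);d=(p1-p0)/np.linalg.norm(p1-p0);A.append((p0,d))
    M=np.array([A[0][1],-A[1][1]]).T;s=np.linalg.lstsq(M,A[1][0]-A[0][0],rcond=None)[0]
    q=A[0][0]+s[0]*A[0][1],A[1][0]+s[1]*A[1][1];return ((q[0]+q[1])/2).round(3),np.linalg.norm(q[0]-q[1]).round(3)
print("lens?",tri((433,243),(421,147)));print("lens2",tri((433,243),(445,187)))
E
python3 - <<'E'
import cv2
s=cv2.resize(cv2.imread("pics/scene0.png")[130:265,380:480],None,fx=4,fy=4,interpolation=2)
t=cv2.resize(cv2.imread("pics/top0.png")[185:350,315:520],None,fx=3,fy=3,interpolation=2)
t=cv2.copyMakeBorder(t,0,540-t.shape[0],0,0,0) if t.shape[0]<540 else t[:540]
cv2.imwrite("pics/lamp.png",cv2.resize(cv2.hconcat([s,t]),(800,426)))
E
```

```text
top [0.394 0.034 0.966]
scene [0.02  0.736 0.506]
vial [481.2  82. ]
batt [478.9  36.7]
bottle [477.5  -5.6]
mk_l [508.7 107. ]
mk_r [504.  -28.5]
m_mid [505.9  38.9]
spot [481.8  81.8]
spot [480.   37.8]
spot [478.3  -6.1]
lens? (array([ 0.479, -0.287,  0.127]), np.float64(0.001))
lens2 (array([ 0.46 , -0.342,  0.016]), np.float64(0.063))
```

View pics/lamp.png

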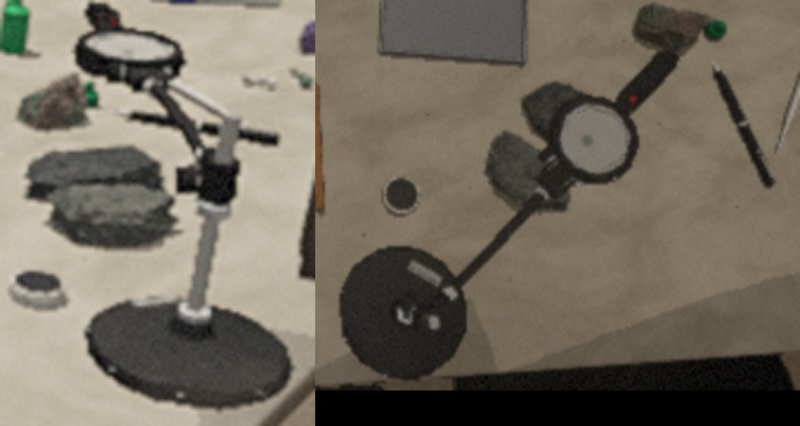

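```bash
cat >> h.py <<'E'
def go(x,y,z,yaw,show=True):
    "tool-frame step from the present pose to world x,y,z (m) with the closing line (tool y) at yaw deg"
    from scipy.spatial.transform import Rotation as Ro
    s=ctrl.get_state();R=Ro.from_quat(s["tcp_rot"]).as_matrix()
    d=R.T@(np.array([x,y,z])-s["eef_pos"]); cy=np.degrees(np.arctan2(R[1,1],R[0,1]))
    t=(cy-yaw+180)%360-180
    print("step",d.round(4),"turn",round(t,1),"| at",s["eef_pos"].round(4),"yaw",cy.round(1),"t",round(s["time"],2))
E
python3 -c "
from h import *
go(.478,-.006,.27,-92.3)"
```

```text
step [ 0.4301 -0.466  -0.0308] turn 27.4 | at [ 0.2866 -0.6105  0.2381] yaw -64.9 t 0.1
```

>>> send_rows --pt "0 0 -0.031 0 -0.2" --pt "0.045 -0.048 -0.031 3 -0.2" --pt "0.08 -0.087 -0.031 8 -0.2" --pt "0.115 -0.125 -0.031 12 -0.2" --pt "0.15 -0.163 -0.031 16 -0.2" --pt "0.185 -0.2 -0.031 20 -0.2" --pt "0.22 -0.238 -0.031 24 -0.2" --pt "0.255 -0.276 -0.031 27.4 -0.2" --pt "0.29 -0.314 -0.031 27.4 -0.2" --pt "0.325 -0.352 -0.031 27.4 -0.2" --pt "0.36 -0.39 -0.031 27.4 -0.2" --pt "0.43 -0.466 -0.031 27.4 -0.2" --squeeze 25

```text
time: 1.3
eef_pos: [0.4527, -0.0846, 0.2701]
tcp_rot: [1.0, -0.02, 0.0, 0.0]
contact_force: [0.8, -0.7, 0.5]
opening: 0.4
finger_force: 0.0
```

```bash
python3 -c "
from h import *
go(.478,-.006,.11,-92.3);print(ctrl.get_state()['opening'])"
```

```text
step [ 0.0222 -0.0795  0.1601] turn 0.0 | at [ 0.4527 -0.0846  0.2701] yaw -92.3 t 1.3
0.4003967831057915
```

>>> send_rows --pt "0.012 -0.04 0.02 0 -0.2" --pt "0.022 -0.0795 0.05 0 -0.2" --pt "0.022 -0.0795 0.1 0 -0.2" --pt "0.022 -0.0795 0.15 0 -0.2" --pt "0.022 -0.0795 0.16 0 -0.2" --pt "0.022 -0.0795 0.16 0 -0.2"

```text
time: 1.9
eef_pos: [0.4763, -0.0078, 0.1085]
tcp_rot: [1.0, -0.02, -0.003, -0.001]
contact_force: [0.5, -0.5, 0.5]
opening: 0.397
finger_force: 0.0
```

```bash
python3 - <<'E'
from h import *
go(.478,-.006,.11,-92.3)
t=ctrl.read_camera("top")[:,:,::-1];s=ctrl.read_camera("scene")[:,:,::-1]
a=cv2.resize(t[195:295,220:360],(560,400),interpolation=2);b=cv2.resize(s[150:275,260:400],(448,400),interpolation=2)
cv2.imwrite("pics/c1.png",cv2.resize(cv2.hconcat([a,b]),(800,317)))
E
```

```text
step [ 0.0017 -0.0019 -0.0015] turn 0.0 | at [ 0.4763 -0.0078  0.1085] yaw -92.3 t 1.9
```

View pics/c1.png

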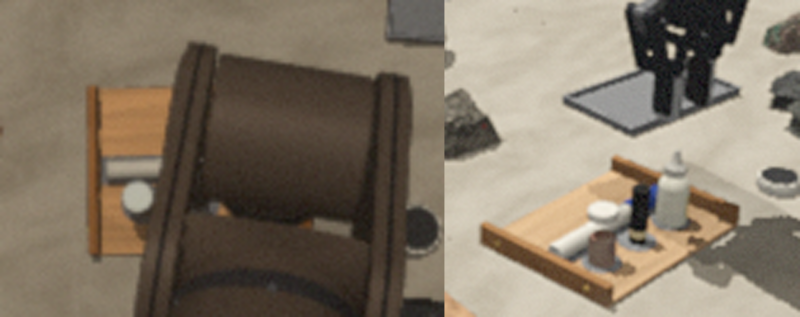

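The left half shows the arm hiding the row from above. The right half shows the open fingertips, at about (663,115) and (700,108), straddling the line above the bottle. I'll check the tip height from these pixels.

```bash
python3 - <<'E'
from h import *
for z in(.09,.1,.11,.12): print(z,proj("scene",(.476,.012,z)).round(1),proj("scene",(.476,-.027,z)).round(1))
E
```

```text
0.09 [348.  203.4] [359.1 197.1]
0.1 [348.4 198.8] [359.6 192.5]
0.11 [348.9 194.1] [360. 188.]
0.12 [349.3 189.4] [360.5 183.3]
```

>>> send_rows --pt "0.0017 -0.002 0.03 0 -0.2" --pt "0.0017 -0.002 0.055 0 -0.2" --pt "0.0017 -0.002 0.078 0 -0.2" --pt "0.0017 -0.002 0.078 0 -0.2" --pt "0.0017 -0.002 0.078 0 -0.2" --pt "0.0017 -0.002 0.078 0 -0.7" --pt "0.0017 -0.002 0.078 0 -0.7" --pt "0.0017 -0.002 0.078 0 -0.7" --pt "0.0017 -0.002 0.078 0 -0.7"

```text
time: 2.9
eef_pos: [0.4821, -0.0068, 0.0352]
tcp_rot: [1.0, -0.02, 0.003, 0.001]
contact_force: [-0.1, -0.6, 6.7]
opening: 0.28
finger_force: 25.4
```

```bash
python3 - <<'E'
from h import *
go(.478,-.006,.19,-92.3)
E
```

```text
step [-0.0033 -0.0005 -0.1549] turn 0.1 | at [ 0.4821 -0.0068  0.0352] yaw -92.2 t 2.9
```

>>> send_rows --pt "0 0 -0.03 0 -0.7" --pt "0 0 -0.075 0 -0.7" --pt "0 0 -0.12 0 -0.7" --pt "0 0 -0.13 0 -0.7"

```text
time: 3.3
eef_pos: [0.4833, -0.0069, 0.1694]
tcp_rot: [1.0, -0.02, 0.006, 0.001]
contact_force: [1.0, 0.1, -0.8]
opening: 0.284
finger_force: 24.8
```

```bash
python3 - <<'E'
from h import *
go(.6416,-.2388,.165,-98.6)
E
```

```text
step [0.1672 0.2255 0.007 ] turn 6.4 | at [ 0.4833 -0.0069  0.1694] yaw -92.2 t 3.3
```

>>> send_rows --pt "0.028 0.038 0.005 2 -0.7" --pt "0.056 0.076 0.005 4 -0.7" --pt "0.084 0.113 0.005 6.4 -0.7" --pt "0.112 0.151 0.005 6.4 -0.7" --pt "0.14 0.189 0.005 6.4 -0.7" --pt "0.16 0.216 0.005 6.4 -0.7" --pt "0.167 0.2255 0.005 6.4 -0.7" --pt "0.167 0.2255 0.005 6.4 -0.7" --pt "0.167 0.2255 0.005 6.4 -0.7"

```text
time: 4.2
eef_pos: [0.6368, -0.2368, 0.1567]
tcp_rot: [0.997, -0.075, -0.001, -0.001]
contact_force: [0.4, 0.7, -0.7]
opening: 0.288
finger_force: 24.8
```

```bash
python3 - <<'E'
from h import *
go(.6416,-.2388,.034,-98.6)
cv2.imwrite("pics/s2.png",cv2.resize(ctrl.read_camera("scene")[90:290,230:510,::-1],None,fx=2.5,fy=2.5,interpolation=2))
E
```

```text
step [0.0052 0.0014 0.1227] turn -0.0 | at [ 0.6368 -0.2368  0.1567] yaw -98.6 t 4.2
```

View pics/s2.png

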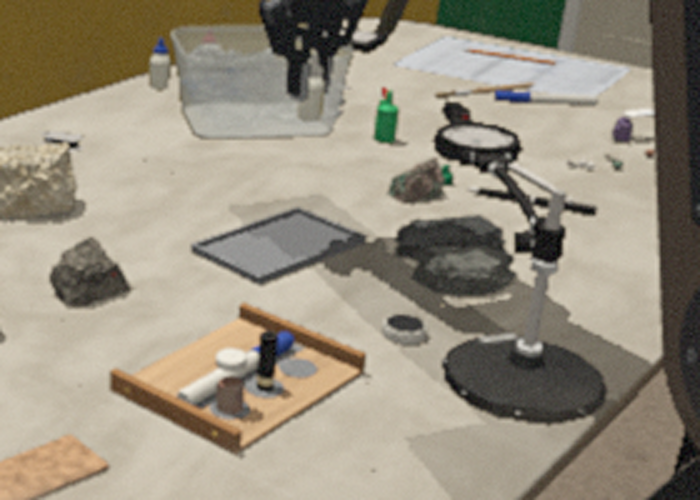

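The bottle is held upright in the jaws near (312,95). Its empty felt spot is at (299,368), and the arm is clear of the lamp.

>>> send_rows --pt "0.004 0.0014 0.04 0 -0.7" --pt "0.005 0.0014 0.08 0 -0.7" --pt "0.005 0.0014 0.105 0 -0.7" --pt "0.005 0.0014 0.11 0 -0.7" --pt "0.005 0.0014 0.11 0 -0.7" --pt "0.005 0.0014 0.11 0 -0.7"

```text
time: 4.85
eef_pos: [0.6436, -0.2402, 0.0497]
tcp_rot: [0.997, -0.075, 0.002, 0.001]
contact_force: [0.8, 0.4, 1.1]
opening: 0.283
finger_force: 24.8
```

```bash
python3 - <<'E'
from h import *
go(.6416,-.2388,.034,-98.6);print(ctrl.get_state()['contact_force'])
E
```

```text
step [-0.0022 -0.0011  0.0157] turn -0.0 | at [ 0.6436 -0.2402  0.0497] yaw -98.6 t 4.85
[0.8404796  0.39180506 1.053046  ]
```

>>> send_rows --pt "0 0 0.008 0 -0.7" --pt "0 0 0.013 0 -0.7" --pt "0 0 0.015 0 -0.7" --pt "0 0 0.015 0 -0.7" --pt "0 0 0.015 0 -0.7"

```text
time: 5.35
eef_pos: [0.6426, -0.2403, 0.0332]
tcp_rot: [0.997, -0.076, 0.0, 0.0]
contact_force: [-1.2, 0.7, 4.7]
opening: 0.283
finger_force: 25.2
```

>>> send_rows --pt "0 0 0.014 0 -0.35" --pt "0 0 0.014 0 -0.2" --pt "0 0 0.014 0 -0.2" --pt "0 0 0.014 0 -0.2"

```text
time: 5.75
eef_pos: [0.6422, -0.2402, 0.0178]
tcp_rot: [0.997, -0.076, -0.0, -0.0]
contact_force: [-0.6, 0.4, -0.2]
opening: 0.399
finger_force: 0.0
```

```bash
python3 - <<'E'
from h import *
go(.482,.082,.14,-92.3)
E
```

```text
step [-0.207  -0.2944 -0.122 ] turn -6.4 | at [ 0.6422 -0.2402  0.0178] yaw -98.7 t 5.75
```

>>> send_rows --pt "0 0 -0.04 0 -0.2" --pt "0 0 -0.09 0 -0.2" --pt "0 0 -0.14 0 -0.2" --pt "-0.027 -0.038 -0.15 -3 -0.2" --pt "-0.055 -0.078 -0.15 -6.4 -0.2" --pt "-0.083 -0.118 -0.15 -6.4 -0.2" --pt "-0.111 -0.158 -0.15 -6.4 -0.2" --pt "-0.139 -0.198 -0.15 -6.4 -0.2" --pt "-0.167 -0.238 -0.15 -6.4 -0.2" --pt "-0.19 -0.271 -0.14 -6.4 -0.2" --pt "-0.207 -0.2945 -0.13 -6.4 -0.2" --pt "-0.207 -0.2945 -0.12 -6.4 -0.2"

```text
time: 6.95
eef_pos: [0.4805, 0.0847, 0.1382]
tcp_rot: [1.0, -0.018, 0.0, -0.0]
contact_force: [-0.6, 1.2, -0.1]
opening: 0.395
finger_force: 0.0
```

```bash
python3 - <<'E'
from h import *
go(.482,.082,.03,-92.3)
cv2.imwrite("pics/s3.png",cv2.resize(ctrl.read_camera("scene")[110:290,250:400,::-1],None,fx=3,fy=3,interpolation=2))
E
```

```text
step [0.0016 0.0027 0.1082] turn 0.3 | at [0.4805 0.0847 0.1382] yaw -92.0 t 6.95
```

View pics/s3.png

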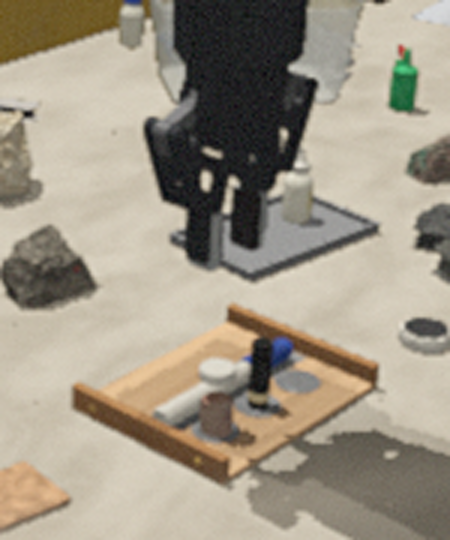

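The bottle stands upright in the tray at (298,195). The gripper is above the vial at (217,400).

>>> send_rows --pt "0.001 0.002 0.03 0 -0.2" --pt "0.001 0.002 0.055 0 -0.2" --pt "0.001 0.002 0.06 0 -0.2" --pt "0.001 0.002 0.06 0 -0.2" --pt "0.001 0.002 0.085 0 -0.2" --pt "0.001 0.002 0.105 0 -0.2" --pt "0.001 0.002 0.106 0 -0.2" --pt "0.001 0.002 0.106 0 -0.2"

```text
time: 7.8
eef_pos: [0.4841, 0.0797, 0.0335]
tcp_rot: [1.0, -0.02, 0.001, 0.0]
contact_force: [1.2, -0.2, 0.1]
opening: 0.402
finger_force: 0.0
```

>>> send_rows --pt "-0.002 -0.002 0.002 0 -0.2" --pt "-0.002 -0.002 0.002 0 -0.2" --pt "-0.002 -0.002 0.002 0 -0.2"

```text
time: 8.1
eef_pos: [0.4817, 0.0822, 0.0312]
tcp_rot: [1.0, -0.02, 0.001, 0.0]
contact_force: [-0.1, -0.3, -0.2]
opening: 0.398
finger_force: 0.0
```

>>> send_rows --pt "0 0 0 0 -0.35" --pt "0 0 0 0 -0.7" --pt "0 0 0 0 -0.7" --pt "0 0 0 0 -0.7"

```text
time: 8.5
eef_pos: [0.4816, 0.0821, 0.0308]
tcp_rot: [1.0, -0.02, 0.0, -0.0]
contact_force: [-0.1, 0.5, 3.7]
opening: 0.257
finger_force: 24.4
```

>>> send_rows --pt "0 0 -0.03 0 -0.7" --pt "0 0 -0.07 0 -0.7" --pt "0 0 -0.11 0 -0.7" --pt "0 0 -0.12 0 -0.7" --pt "0 0 -0.12 0 -0.7"

```text
time: 9.0
eef_pos: [0.4823, 0.0821, 0.1521]
tcp_rot: [1.0, -0.02, 0.002, 0.0]
contact_force: [1.0, -0.1, -0.8]
opening: 0.255
finger_force: 24.5
```

```bash
python3 - <<'E'
from h import *
go(.6535,-.1597,.15,-98.6)
E
```

```text
step [0.1806 0.2349 0.0029] turn 6.3 | at [0.4823 0.0821 0.1521] yaw -92.3 t 9.0
```

>>> send_rows --pt "0.03 0.039 0 2 -0.7" --pt "0.06 0.078 0 4 -0.7" --pt "0.09 0.117 0 6.3 -0.7" --pt "0.12 0.156 0 6.3 -0.7" --pt "0.15 0.195 0 6.3 -0.7" --pt "0.172 0.224 0 6.3 -0.7" --pt "0.1805 0.235 0.01 6.3 -0.7" --pt "0.1805 0.235 0.04 6.3 -0.7" --pt "0.1805 0.235 0.08 6.3 -0.7" --pt "0.1805 0.235 0.1 6.3 -0.7" --pt "0.1805 0.235 0.1 6.3 -0.7" --pt "0.1805 0.235 0.1 6.3 -0.7"

```text
time: 10.2
eef_pos: [0.6509, -0.1593, 0.0481]
tcp_rot: [0.997, -0.075, -0.002, -0.001]
contact_force: [-0.9, 0.9, 0.0]
opening: 0.258
finger_force: 24.6
```

```bash
python3 - <<'E'
from h import *
go(.6535,-.1597,.029,-98.6)
E
```

```text
step [0.0027 0.     0.0191] turn 0.0 | at [ 0.6509 -0.1593  0.0481] yaw -98.6 t 10.2
```

>>> send_rows --pt "0 0 0.01 0 -0.7" --pt "0 0 0.018 0 -0.7" --pt "0 0 0.02 0 -0.7" --pt "0 0 0.02 0 -0.7" --pt "0 0 0.02 0 -0.7"

```text
time: 10.7
eef_pos: [0.6524, -0.1599, 0.0308]
tcp_rot: [0.997, -0.075, 0.0, 0.0]
contact_force: [0.7, 0.4, -0.7]
opening: 0.257
finger_force: 24.6
```

>>> send_rows --pt "0 0 0.002 0 -0.7" --pt "0 0 0.002 0 -0.7" --pt "0 0 0.002 0 -0.7"

```text
time: 11.0
eef_pos: [0.6526, -0.16, 0.0289]
tcp_rot: [0.997, -0.075, 0.001, 0.0]
contact_force: [0.1, 0.2, 0.5]
opening: 0.257
finger_force: 24.7
```

>>> send_rows --pt "0 0 0 0 -0.35" --pt "0 0 0 0 -0.2" --pt "0 0 0 0 -0.2"

```text
time: 11.3
eef_pos: [0.652, -0.1597, 0.0281]
tcp_rot: [0.997, -0.075, -0.0, -0.0]
contact_force: [-0.0, -0.4, -0.4]
opening: 0.401
finger_force: 0.0
```

>>> send_rows --pt "0 0 -0.03 0 -0.3" --pt "0 0 -0.07 0 -0.3" --pt "0 0 -0.1 0 -0.3" --pt "0 0 -0.1 0 -0.3"

```text
time: 11.7
eef_pos: [0.6556, -0.1611, 0.135]
tcp_rot: [0.997, -0.075, 0.005, 0.002]
contact_force: [1.0, 0.0, 0.9]
opening: 0.346
finger_force: 0.0
```

```bash
python3 - <<'E'
from h import *
go(.480,.0375,.13,-92.3)
E
```

```text
step [-0.2032 -0.1703  0.0024] turn -6.3 | at [ 0.6556 -0.1611  0.135 ] yaw -98.6 t 11.7
```

>>> send_rows --pt "-0.036 -0.03 0 -2 -0.3" --pt "-0.072 -0.06 0 -4 -0.3" --pt "-0.108 -0.09 0 -6.3 -0.3" --pt "-0.144 -0.12 0 -6.3 -0.3" --pt "-0.18 -0.151 0 -6.3 -0.3" --pt "-0.2 -0.168 0 -6.3 -0.3" --pt "-0.2032 -0.1703 0.01 -6.3 -0.3" --pt "-0.2032 -0.1703 0.05 -6.3 -0.3" --pt "-0.2032 -0.1703 0.05 -6.3 -0.3" --pt "-0.2032 -0.1703 0.05 -6.3 -0.3"

```text
time: 12.7
eef_pos: [0.4761, 0.0384, 0.0772]
tcp_rot: [1.0, -0.02, -0.002, -0.0]
contact_force: [-0.1, 0.3, 0.2]
opening: 0.351
finger_force: 0.0
```

```bash
python3 - <<'E'
from h import *
go(.480,.0375,.033,-92.3)
E
```

```text
step [0.0041 0.0007 0.0442] turn 0.0 | at [0.4761 0.0384 0.0772] yaw -92.3 t 12.7
```

>>> send_rows --pt "0.003 0.0005 0.02 0 -0.3" --pt "0.003 0.0005 0.04 0 -0.3" --pt "0.003 0.0005 0.044 0 -0.3" --pt "0.003 0.0005 0.044 0 -0.3" --pt "0.003 0.0005 0.044 0 -0.3"

```text
time: 13.2
eef_pos: [0.4809, 0.0378, 0.0357]
tcp_rot: [1.0, -0.02, 0.001, 0.0]
contact_force: [-0.0, -0.5, 0.3]
opening: 0.352
finger_force: 0.0
```

>>> send_rows --pt "0 0 0 0 -0.3" --pt "0 0 0 0 -0.5" --pt "0 0 0 0 -0.9" --pt "0 0 0 0 -0.9" --pt "0 0 0 0 -0.9"

```text
time: 13.7
eef_pos: [0.4802, 0.0382, 0.0351]
tcp_rot: [1.0, -0.02, 0.001, 0.0]
contact_force: [-0.6, 0.9, 4.6]
opening: 0.157
finger_force: 24.9
```

>>> send_rows --pt "0 0 -0.03 0 -0.9" --pt "0 0 -0.07 0 -0.9" --pt "0 0 -0.11 0 -0.9" --pt "0 0 -0.12 0 -0.9" --pt "0 0 -0.12 0 -0.9"

```text
time: 14.2
eef_pos: [0.4807, 0.0381, 0.1561]
tcp_rot: [1.0, -0.02, 0.002, 0.0]
contact_force: [0.9, -0.0, -0.8]
opening: 0.16
finger_force: 24.6
```

```bash
python3 - <<'E'
from h import *
go(.613,-.194,.15,-98.6)
E
```

```text
step [0.1413 0.2267 0.0068] turn 6.3 | at [0.4807 0.0381 0.1561] yaw -92.3 t 14.2
```

>>> send_rows --pt "0.024 0.038 0 2 -0.9" --pt "0.048 0.077 0 4 -0.9" --pt "0.072 0.115 0 6.3 -0.9" --pt "0.096 0.154 0 6.3 -0.9" --pt "0.12 0.192 0 6.3 -0.9" --pt "0.138 0.221 0 6.3 -0.9" --pt "0.141 0.2267 0.01 6.3 -0.9" --pt "0.141 0.2267 0.04 6.3 -0.9" --pt "0.141 0.2267 0.08 6.3 -0.9" --pt "0.141 0.2267 0.1 6.3 -0.9" --pt "0.141 0.2267 0.1 6.3 -0.9" --pt "0.141 0.2267 0.1 6.3 -0.9"

```text
time: 15.4
eef_pos: [0.6103, -0.1928, 0.0525]
tcp_rot: [0.997, -0.074, -0.002, -0.001]
contact_force: [0.6, 0.2, 0.1]
opening: 0.156
finger_force: 24.6
```

```bash
python3 - <<'E'
from h import *
go(.613,-.194,.0335,-98.6)
E
```

```text
step [0.0029 0.0008 0.019 ] turn 0.1 | at [ 0.6103 -0.1928  0.0525] yaw -98.5 t 15.4
```

>>> send_rows --pt "0 0 0.01 0 -0.9" --pt "0 0 0.018 0 -0.9" --pt "0 0 0.021 0 -0.9" --pt "0 0 0.021 0 -0.9" --pt "0 0 0.021 0 -0.9" --pt "0 0 0.021 0 -0.9"

```text
time: 16.0
eef_pos: [0.6117, -0.1939, 0.0336]
tcp_rot: [0.997, -0.075, 0.0, 0.0]
contact_force: [-0.3, 1.0, 0.8]
opening: 0.157
finger_force: 24.6
```

>>> send_rows --pt "0 0 0.001 0 -0.65" --pt "0 0 0.001 0 -0.4" --pt "0 0 0.001 0 -0.3" --pt "0 0 0.001 0 -0.3"

```text
time: 16.4
eef_pos: [0.6116, -0.1939, 0.0324]
tcp_rot: [0.997, -0.075, 0.0, 0.0]
contact_force: [-0.1, -0.6, 1.0]
opening: 0.346
finger_force: 0.0
```

>>> send_rows --pt "0 0 -0.03 0 -0.3" --pt "0 0 -0.07 0 -0.3" --pt "0 0 -0.1 0 -0.3" --pt "0 0 -0.1 0 -0.3"

```text
time: 16.8
eef_pos: [0.6149, -0.1954, 0.1389]
tcp_rot: [0.997, -0.075, 0.005, 0.002]
contact_force: [1.2, -0.8, 0.4]
opening: 0.355
finger_force: 0.0
```

```bash
python3 - <<'E'
from h import *
go(.506,.039,.13,-2.3)
s=ctrl.read_camera("scene");cv2.imwrite("pics/s4.png",cv2.resize(s[150:290,170:400,::-1],None,fx=3,fy=3,interpolation=2))
im=ctrl.read_camera("top")[:,:,::-1];cv2.imwrite("pics/t4.png",cv2.resize(im[210:290,225:335],None,fx=6,fy=6,interpolation=2))
E
```

```text
step [-0.1426 -0.2157  0.0066] turn -96.3 | at [ 0.6149 -0.1954  0.1389] yaw -98.6 t 16.8
```

View pics/s4.png

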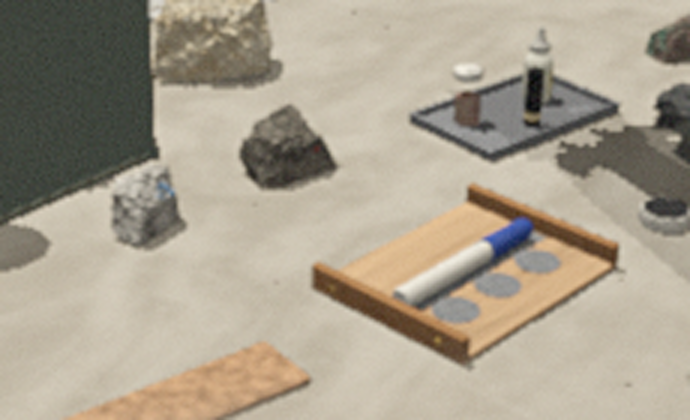

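View pics/t4.png

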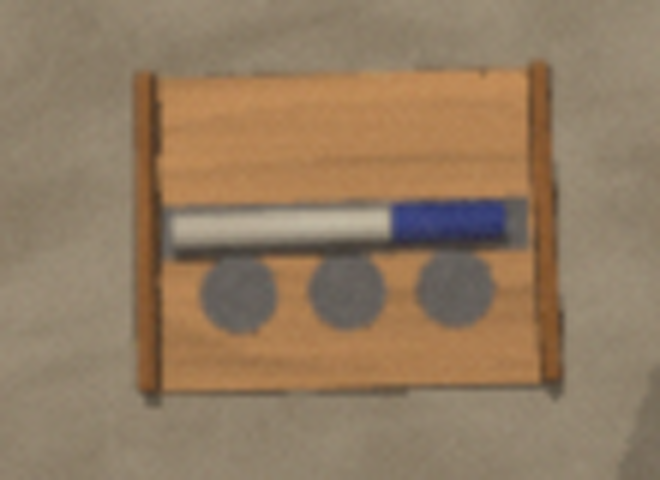

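All three stand upright in the tray. The marker and the three free felt spots, at crop (239,295), (347,292) and (456,289), are visible.

```bash
python3 - <<'E'
from h import *
for p in((239,295),(347,292),(456,289)): print(cast("top",np.array([225,210])+(np.array(p)+.5)/6-.5,.006).round(4))
im=ctrl.read_camera("top")[:,:,::-1].copy();hsv=cv2.cvtColor(im,cv2.COLOR_BGR2HSV)
H,S,V=[hsv[:,:,i].astype(int) for i in range(3)]
m=(((H>105)&(H<130)&(S>120))|((S<70)&(V>135))).astype(np.uint8)
r=rect("top",m,.015,(248,238,315,256));print("marker",r)
or_=((H<22)&(S>100)&(V>60)).astype(np.uint8)
print("strip",rect("top",or_,.005,(145,215,235,265)))
go(.506,.039,.13,-2.3)
E
```

```text
[0.4811 0.082  0.006 ]
[0.4792 0.038  0.006 ]
[ 0.4773 -0.0064  0.006 ]
marker ((506.8706970214844, 39.45412826538086), (131.81056213378906, 11.51913070678711), 88.2657241821289)
strip ((541.4939575195312, 271.689208984375), (159.99267578125, 49.81980895996094), 78.13147735595703)
step [-0.1384 -0.2144  0.0018] turn -96.3 | at [ 0.611  -0.1936  0.1316] yaw -98.6 t 16.95
```

>>> send_rows --pt "-0.015 -0.025 0 -8 -0.05" --pt "-0.03 -0.05 0 -16 -0.05" --pt "-0.045 -0.075 0 -24 -0.05" --pt "-0.06 -0.1 0 -32 -0.05" --pt "-0.075 -0.125 0 -40 -0.05" --pt "-0.09 -0.15 0 -48 -0.05" --pt "-0.105 -0.17 0 -56 -0.05" --pt "-0.12 -0.19 0 -64 -0.05" --pt "-0.13 -0.205 0 -72 -0.05" --pt "-0.138 -0.214 0 -80 -0.05" --pt "-0.138 -0.214 0.02 -88 -0.05" --pt "-0.138 -0.214 0.05 -96.3 -0.05"

```text
time: 18.15
eef_pos: [0.5071, 0.0388, 0.0819]
tcp_rot: [0.719, 0.695, 0.001, 0.001]
contact_force: [-0.6, -0.3, -0.4]
opening: 0.476
finger_force: 0.0
```

>>> send_rows --pt "0 0 0.01 0 -0.05" --pt "0 0 0.01 0 -0.05" --pt "0 0 0.01 0 -0.05"

```text
time: 18.45
eef_pos: [0.5069, 0.0382, 0.0722]
tcp_rot: [0.722, 0.692, -0.0, -0.0]
contact_force: [0.3, 0.4, -0.7]
opening: 0.475
finger_force: 0.0
```

```bash
python3 - <<'E'
from h import *
go(.506,.039,.019,-2.2)
E
```

```text
step [ 0.0007 -0.0009  0.0532] turn -0.2 | at [0.5069 0.0382 0.0722] yaw -2.4 t 18.45
```

>>> send_rows --pt "0.0007 -0.0007 0.02 0 -0.05" --pt "0.0007 -0.0007 0.04 0 -0.05" --pt "0.0007 -0.0007 0.051 0 -0.05" --pt "0.0007 -0.0007 0.053 0 -0.05" --pt "0.0007 -0.0007 0.053 0 -0.05" --pt "0.0007 -0.0007 0.053 0 -0.05"

```text
time: 19.05
eef_pos: [0.5073, 0.0389, 0.0205]
tcp_rot: [0.721, 0.693, 0.001, 0.001]
contact_force: [-0.2, 1.1, 0.1]
opening: 0.475
finger_force: 0.0
```

>>> send_rows --pt "0 0 0 0 -0.4" --pt "0 0 0 0 -0.9" --pt "0 0 0 0 -0.9" --pt "0 0 0 0 -0.9" --pt "0 0 0 0 -0.9" --squeeze 35

```text
time: 19.55
eef_pos: [0.5071, 0.039, 0.0203]
tcp_rot: [0.721, 0.693, 0.001, 0.001]
contact_force: [0.0, -0.3, 5.7]
opening: 0.185
finger_force: 36.3
```

>>> send_rows --pt "0 0 -0.02 0 -0.9" --pt "0 0 -0.05 0 -0.9" --pt "0 0 -0.08 0 -0.9" --pt "0 0 -0.08 0 -0.9" --pt "0 0 -0.08 0 -0.9"

```text
time: 20.05
eef_pos: [0.5062, 0.0391, 0.0994]
tcp_rot: [0.721, 0.693, 0.0, 0.0]
contact_force: [-0.8, 0.6, -0.6]
opening: 0.177
finger_force: 35.6
```

```bash
python3 - <<'E'
from h import *
go(.5415,.2715,.08,-11.9)
E
```

```text
step [0.2336 0.0261 0.0194] turn 9.6 | at [0.5062 0.0391 0.0994] yaw -2.3 t 20.05
```

>>> send_rows --pt "0.035 0.004 0 3 -0.9" --pt "0.075 0.008 0 6 -0.9" --pt "0.115 0.013 0 9.6 -0.9" --pt "0.155 0.017 0 9.6 -0.9" --pt "0.195 0.022 0 9.6 -0.9" --pt "0.225 0.025 0 9.6 -0.9" --pt "0.2335 0.026 0 9.6 -0.9" --pt "0.2335 0.026 0.03 9.6 -0.9" --pt "0.2335 0.026 0.05 9.6 -0.9" --pt "0.2335 0.026 0.05 9.6 -0.9" --pt "0.2335 0.026 0.05 9.6 -0.9"

```text
time: 21.15
eef_pos: [0.5405, 0.2704, 0.048]
tcp_rot: [0.777, 0.63, -0.002, -0.001]
contact_force: [0.2, 1.0, 0.3]
opening: 0.179
finger_force: 35.6
```

```bash
python3 - <<'E'
from h import *
go(.5415,.2715,.0195,-11.9)
t=ctrl.read_camera("top")[200:280,135:245,::-1];s=ctrl.read_camera("scene")[200:310,170:330,::-1]
cv2.imwrite("pics/m5.png",cv2.hconcat([cv2.resize(t,(400,291)),cv2.resize(s,(400,291))]))
E
```

```text
step [0.0013 0.0009 0.0285] turn 0.0 | at [0.5405 0.2704 0.048 ] yaw -11.9 t 21.15
```

View pics/m5.png

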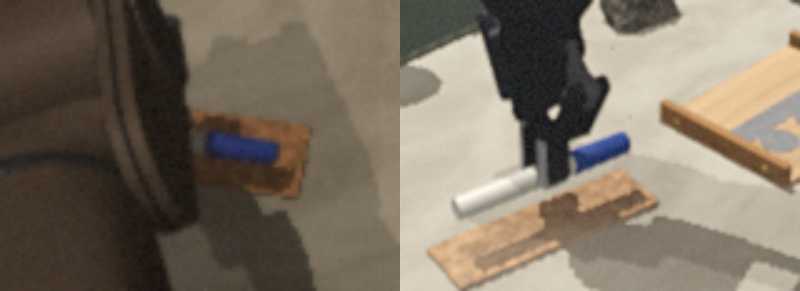

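The marker hangs level over the strip and aligned with it: cap end at left-image (278,150), strip end at (308,160). I'll lower it now.

>>> send_rows --pt "0.001 0.0005 0.015 0 -0.9" --pt "0.001 0.0005 0.024 0 -0.9" --pt "0.001 0.0005 0.027 0 -0.9" --pt "0.001 0.0005 0.027 0 -0.9" --pt "0.001 0.0005 0.027 0 -0.9"

```text
time: 21.75
eef_pos: [0.5422, 0.2722, 0.0223]
tcp_rot: [0.776, 0.63, -0.0, -0.0]
contact_force: [-0.1, 0.3, -0.6]
opening: 0.18
finger_force: 35.6
```

>>> send_rows --pt "0 0 0.001 0 -0.9" --pt "0 0 0.001 0 -0.9" --pt "0 0 0.001 0 -0.9"

```text
time: 22.05
eef_pos: [0.5423, 0.2723, 0.0216]
tcp_rot: [0.776, 0.63, 0.0, 0.0]
contact_force: [1.2, 0.2, -1.1]
opening: 0.18
finger_force: 35.6
```

>>> send_rows --pt "0 0 0.002 0 -0.9" --pt "0 0 0.002 0 -0.9" --pt "0 0 0.002 0 -0.9"

```text
time: 22.35
eef_pos: [0.5422, 0.2722, 0.0193]
tcp_rot: [0.776, 0.63, 0.0, 0.0]
contact_force: [-0.2, -0.4, -0.3]
opening: 0.186
finger_force: 35.6
```

>>> send_rows --pt "0 0 0 0 -0.7" --pt "0 0 0 0 -0.5" --pt "0 0 0 0 -0.3" --pt "0 0 0 0 -0.3"

```text
time: 22.75
eef_pos: [0.5421, 0.2722, 0.0193]
tcp_rot: [0.776, 0.63, -0.0, -0.0]
contact_force: [0.3, 0.4, -0.1]
opening: 0.35
finger_force: 0.0
```

>>> send_rows --pt "0 0 -0.03 0 -0.3" --pt "0 0 -0.07 0 -0.3" --pt "0 0 -0.11 0 -0.3" --pt "0 0 -0.11 0 -0.3"

```text
time: 23.15
eef_pos: [0.5464, 0.2736, 0.1369]
tcp_rot: [0.776, 0.63, 0.006, 0.003]
contact_force: [1.2, -0.2, 2.1]
opening: 0.347
finger_force: 0.0
```

```bash
python3 - <<'E'
from h import *
go(.6116,-.1939,.13,-98.6)
E
```

```text
step [-0.4442  0.1597  0.0059] turn 86.8 | at [0.5464 0.2736 0.1369] yaw -11.8 t 23.15
```

>>> send_rows --pt "-0.037 0.013 0 7 -0.3" --pt "-0.074 0.027 0 14 -0.3" --pt "-0.111 0.04 0 22 -0.3" --pt "-0.148 0.053 0 30 -0.3" --pt "-0.185 0.067 0 38 -0.3" --pt "-0.222 0.08 0 46 -0.3" --pt "-0.259 0.093 0 54 -0.3" --pt "-0.3 0.108 0 62 -0.3" --pt "-0.34 0.122 0 70 -0.3" --pt "-0.38 0.137 0 78 -0.3" --pt "-0.42 0.151 0 86.8 -0.3" --pt "-0.444 0.16 0 86.8 -0.3"

```text
time: 24.35
eef_pos: [0.6073, -0.1983, 0.1288]
tcp_rot: [0.997, -0.078, -0.0, 0.0]
contact_force: [0.4, -0.5, -1.0]
opening: 0.355
finger_force: 0.0
```

>>> send_rows --pt "0 0 0 0 -0.3" --pt "0 0 0 0 -0.3" --pt "0 0 0 0 -0.3" --squeeze 25

```text
time: 24.65
eef_pos: [0.607, -0.1939, 0.1287]
tcp_rot: [0.997, -0.075, -0.001, -0.0]
contact_force: [0.0, 0.2, 0.1]
opening: 0.351
finger_force: 0.0
```

```bash
python3 - <<'E'
from h import *
go(.6116,-.1939,.033,-98.6)
t=ctrl.read_camera("top")[:,:,::-1].copy();s=ctrl.read_camera("scene")[130:290,170:400,::-1]
cv2.imwrite("pics/m6.png",cv2.hconcat([cv2.resize(t[200:280,135:245],(400,291)),cv2.resize(s,(400,291))]))
hsv=cv2.cvtColor(t,cv2.COLOR_BGR2HSV);H,S,V=[hsv[:,:,i].astype(int) for i in range(3)]
m=(((H>105)&(H<130)&(S>120))|((S<70)&(V>135))).astype(np.uint8)
print("marker",rect("top",m,.014,(150,228,225,256)))
E
```

```text
step [ 0.0046 -0.0006  0.0957] turn -0.0 | at [ 0.607  -0.1939  0.1287] yaw -98.6 t 24.65
marker ((537.1332397460938, 285.41754150390625), (152.32119750976562, 66.534912109375), 85.97752380371094)
```

View pics/m6.png

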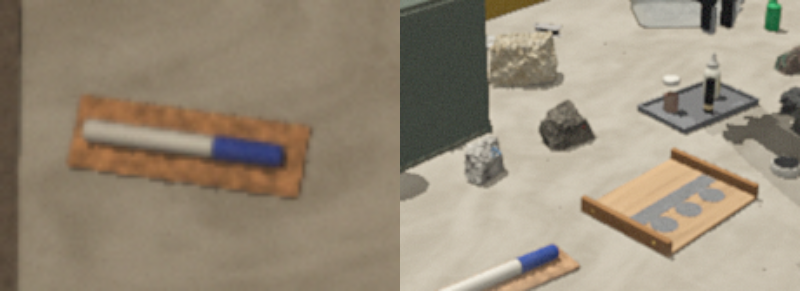

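The marker lies lengthwise on the strip, ends at left-image (85,132) and (283,153). Allowing for parallax it is centred to about 1 mm. The three still stand in the tray, so I'll bring the battery back first.

>>> send_rows --pt "0.003 -0.0005 0.03 0 -0.3" --pt "0.003 -0.0005 0.06 0 -0.3" --pt "0.003 -0.0005 0.085 0 -0.3" --pt "0.003 -0.0005 0.095 0 -0.3" --pt "0.003 -0.0005 0.095 0 -0.3" --pt "0.003 -0.0005 0.095 0 -0.3"

```text
time: 25.35
eef_pos: [0.6113, -0.1951, 0.0355]
tcp_rot: [0.997, -0.075, 0.001, 0.0]
contact_force: [0.1, -0.2, 0.5]
opening: 0.346
finger_force: 0.0
```

```bash
python3 - <<'E'
from h import *
go(.6116,-.1939,.033,-98.6)
E
```

```text
step [ 0.0001 -0.0012  0.0025] turn -0.0 | at [ 0.6113 -0.1951  0.0355] yaw -98.6 t 25.35
```

>>> send_rows --pt "0 -0.001 0.002 0 -0.3" --pt "0 -0.001 0.002 0 -0.5" --pt "0 -0.001 0.002 0 -0.9" --pt "0 -0.001 0.002 0 -0.9" --pt "0 -0.001 0.002 0 -0.9"

```text
time: 25.85
eef_pos: [0.6113, -0.1945, 0.0335]
tcp_rot: [0.997, -0.076, 0.001, 0.0]
contact_force: [-0.5, 1.5, 4.5]
opening: 0.158
finger_force: 25.0
```

>>> send_rows --pt "0 0 -0.03 0 -0.9" --pt "0 0 -0.07 0 -0.9" --pt "0 0 -0.1 0 -0.9" --pt "0 0 -0.1 0 -0.9" --pt "0 0 -0.1 0 -0.9"

```text
time: 26.35
eef_pos: [0.6107, -0.1943, 0.1327]
tcp_rot: [0.997, -0.076, 0.0, 0.0]
contact_force: [-1.1, 0.6, -0.5]
opening: 0.159
finger_force: 24.6
```

```bash
python3 - <<'E'
from h import *
go(.4800,.0382,.13,-92.3)
E
```

```text
step [-0.1642 -0.2102  0.0024] turn -6.4 | at [ 0.6107 -0.1943  0.1327] yaw -98.7 t 26.35
```

>>> send_rows --pt "-0.027 -0.035 0 -2 -0.9" --pt "-0.055 -0.07 0 -4 -0.9" --pt "-0.082 -0.105 0 -6.4 -0.9" --pt "-0.11 -0.14 0 -6.4 -0.9" --pt "-0.137 -0.175 0 -6.4 -0.9" --pt "-0.158 -0.202 0 -6.4 -0.9" --pt "-0.164 -0.21 0.01 -6.4 -0.9" --pt "-0.164 -0.21 0.04 -6.4 -0.9" --pt "-0.164 -0.21 0.07 -6.4 -0.9" --pt "-0.164 -0.21 0.08 -6.4 -0.9" --pt "-0.164 -0.21 0.08 -6.4 -0.9" --pt "-0.164 -0.21 0.08 -6.4 -0.9"

```text
time: 27.55
eef_pos: [0.4806, 0.0377, 0.0524]
tcp_rot: [1.0, -0.02, -0.0, 0.0]
contact_force: [0.2, -0.3, 0.1]
opening: 0.158
finger_force: 24.6
```

```bash
python3 - <<'E'
from h import *
go(.480,.0382,.0357,-92.3)
E
```

```text
step [-0.0006 -0.0005  0.0167] turn 0.0 | at [0.4806 0.0377 0.0524] yaw -92.3 t 27.55
```

>>> send_rows --pt "-0.0005 -0.0005 0.008 0 -0.9" --pt "-0.0005 -0.0005 0.014 0 -0.9" --pt "-0.0005 -0.0005 0.0165 0 -0.9" --pt "-0.0005 -0.0005 0.0165 0 -0.9" --pt "-0.0005 -0.0005 0.0165 0 -0.9" --pt "-0.0005 -0.0005 0.0165 0 -0.9"

```text
time: 28.15
eef_pos: [0.4798, 0.0386, 0.036]
tcp_rot: [1.0, -0.02, 0.0, 0.0]
contact_force: [0.0, 0.2, -0.8]
opening: 0.159
finger_force: 24.7
```

>>> send_rows --pt "0 0 0.001 0 -0.9" --pt "0 0 0.001 0 -0.65" --pt "0 0 0.001 0 -0.4" --pt "0 0 0.001 0 -0.3" --pt "0 0 0.001 0 -0.3"

```text
time: 28.65
eef_pos: [0.4796, 0.0386, 0.0347]
tcp_rot: [1.0, -0.02, -0.0, 0.0]
contact_force: [0.0, 0.1, 0.2]
opening: 0.35
finger_force: 0.0
```

>>> send_rows --pt "0 0 -0.03 0 -0.3" --pt "0 0 -0.07 0 -0.3" --pt "0 0 -0.1 0 -0.2" --pt "0 0 -0.1 0 -0.2"

```text
time: 29.05
eef_pos: [0.4831, 0.0383, 0.14]
tcp_rot: [1.0, -0.02, 0.005, 0.001]
contact_force: [-0.3, 0.1, 0.2]
opening: 0.396
finger_force: 0.0
```

```bash
python3 - <<'E'
from h import *
go(.652,-.1597,.13,-98.6)
E
```

```text
step [0.1764 0.1912 0.012 ] turn 6.3 | at [0.4831 0.0383 0.14  ] yaw -92.3 t 29.05
```

>>> send_rows --pt "0.033 0.035 0 2 -0.2" --pt "0.066 0.07 0 4 -0.2" --pt "0.099 0.105 0 6.3 -0.2" --pt "0.132 0.14 0 6.3 -0.2" --pt "0.16 0.175 0 6.3 -0.2" --pt "0.176 0.19 0 6.3 -0.2" --pt "0.179 0.191 0.01 6.3 -0.2" --pt "0.179 0.191 0.04 6.3 -0.2" --pt "0.179 0.191 0.06 6.3 -0.2" --pt "0.179 0.191 0.06 6.3 -0.2" --pt "0.179 0.191 0.06 6.3 -0.2"

```text
time: 30.15
eef_pos: [0.6498, -0.158, 0.0735]
tcp_rot: [0.997, -0.074, -0.001, -0.001]
contact_force: [-0.2, 0.6, 1.1]
opening: 0.397
finger_force: 0.0
```

```bash
python3 - <<'E'
from h import *
go(.652,-.1597,.0285,-98.6)
E
```

```text
step [0.0025 0.0014 0.045 ] turn 0.1 | at [ 0.6498 -0.158   0.0735] yaw -98.5 t 30.15
```

>>> send_rows --pt "0.001 0.001 0.02 0 -0.2" --pt "0.001 0.001 0.038 0 -0.2" --pt "0.001 0.001 0.045 0 -0.2" --pt "0.001 0.001 0.045 0 -0.2" --pt "0.001 0.001 0.045 0 -0.2" --pt "0.001 0.001 0.045 0 -0.2"

```text
time: 30.75
eef_pos: [0.6526, -0.1607, 0.031]
tcp_rot: [0.997, -0.075, 0.001, 0.0]
contact_force: [0.4, 0.4, 0.1]
opening: 0.401
finger_force: 0.0
```

```bash
python3 - <<'E'
from h import *
go(.652,-.1597,.0285,-98.6)
E
```

```text
step [-0.0007 -0.0009  0.0025] turn 0.0 | at [ 0.6526 -0.1607  0.031 ] yaw -98.6 t 30.75
```

>>> send_rows --pt "-0.0005 -0.001 0.002 0 -0.2" --pt "-0.0005 -0.001 0.002 0 -0.35" --pt "-0.0005 -0.001 0.002 0 -0.7" --pt "-0.0005 -0.001 0.002 0 -0.7" --pt "-0.0005 -0.001 0.002 0 -0.7"

```text
time: 31.25
eef_pos: [0.6517, -0.1594, 0.0281]
tcp_rot: [0.997, -0.075, 0.0, -0.0]
contact_force: [-0.1, 0.1, 1.3]
opening: 0.263
finger_force: 24.4
```

>>> send_rows --pt "0 0 -0.03 0 -0.7" --pt "0 0 -0.07 0 -0.7" --pt "0 0 -0.1 0 -0.7" --pt "0 0 -0.1 0 -0.7" --pt "0 0 -0.1 0 -0.7"

```text
time: 31.75
eef_pos: [0.6518, -0.1595, 0.1285]
tcp_rot: [0.997, -0.075, 0.001, 0.0]
contact_force: [0.0, 0.4, -0.3]
opening: 0.26
finger_force: 24.5
```

```bash
python3 - <<'E'
from h import *
go(.4816,.0821,.13,-92.3)
E
```

```text
step [-0.2042 -0.2136 -0.0019] turn -6.3 | at [ 0.6518 -0.1595  0.1285] yaw -98.6 t 31.75
```

>>> send_rows --pt "-0.034 -0.036 0 -2 -0.7" --pt "-0.068 -0.071 0 -4 -0.7" --pt "-0.102 -0.107 0 -6.3 -0.7" --pt "-0.136 -0.142 0 -6.3 -0.7" --pt "-0.17 -0.178 0 -6.3 -0.7" --pt "-0.195 -0.204 0 -6.3 -0.7" --pt "-0.204 -0.2135 0 -6.3 -0.7" --pt "-0.204 -0.2135 0 -6.3 -0.7" --pt "-0.204 -0.2135 0.04 -6.3 -0.7" --pt "-0.204 -0.2135 0.07 -6.3 -0.7" --pt "-0.204 -0.2135 0.08 -6.3 -0.7" --pt "-0.204 -0.2135 0.08 -6.3 -0.7"

```text
time: 32.95
eef_pos: [0.4808, 0.0812, 0.0459]
tcp_rot: [1.0, -0.02, -0.002, 0.0]
contact_force: [0.0, 0.5, -0.5]
opening: 0.259
finger_force: 24.6
```

>>> send_rows --pt "0 0 0 0 -0.7" --pt "0 0 0 0 -0.7"

```text
time: 33.15
eef_pos: [0.4833, 0.0817, 0.0495]
tcp_rot: [1.0, -0.02, 0.002, 0.0]
contact_force: [1.3, 0.1, 0.6]
opening: 0.26
finger_force: 24.6
```

```bash
python3 - <<'E'
from h import *
go(.4814,.0821,.0303,-92.3)
E
```

```text
step [-0.002  -0.0003  0.0192] turn 0.0 | at [0.4833 0.0817 0.0495] yaw -92.3 t 33.15
```

>>> send_rows --pt "-0.001 -0.0003 0.009 0 -0.7" --pt "-0.001 -0.0003 0.016 0 -0.7" --pt "-0.001 -0.0003 0.018 0 -0.7" --pt "-0.001 -0.0003 0.018 0 -0.7" --pt "-0.001 -0.0003 0.018 0 -0.7" --pt "-0.001 -0.0003 0.018 0 -0.7"

```text
time: 33.75
eef_pos: [0.4807, 0.0825, 0.0301]
tcp_rot: [1.0, -0.02, 0.0, 0.0]
contact_force: [-0.5, -0.0, 3.5]
opening: 0.26
finger_force: 24.7
```

>>> send_rows --pt "0 0 0 0 -0.4" --pt "0 0 0 0 -0.25" --pt "0 0 0 0 -0.25" --pt "0 0 0 0 -0.25"

```text
time: 34.15
eef_pos: [0.4803, 0.0825, 0.0296]
tcp_rot: [1.0, -0.02, -0.0, -0.0]
contact_force: [0.1, 0.1, -0.1]
opening: 0.377
finger_force: 0.0
```

>>> send_rows --pt "0 0 -0.03 0 -0.25" --pt "0 0 -0.07 0 -0.25" --pt "0 0 -0.115 0 -0.2" --pt "0 0 -0.12 0 -0.2" --pt "0 0 -0.12 0 -0.2" --pt "0 0 -0.12 0 -0.2"

```text
time: 34.75
eef_pos: [0.4795, 0.0825, 0.1484]
tcp_rot: [1.0, -0.02, -0.001, -0.0]
contact_force: [-1.1, -0.3, -0.6]
opening: 0.404
finger_force: 0.0
```

```bash
python3 - <<'E'
from h import *
go(.6422,-.2402,.15,-98.6)
E
```

```text
step [ 0.1753  0.316  -0.0021] turn 6.3 | at [0.4795 0.0825 0.1484] yaw -92.3 t 34.75
```

>>> send_rows --pt "0.022 0.04 0 2 -0.2" --pt "0.044 0.079 0 4 -0.2" --pt "0.066 0.119 0 6.3 -0.2" --pt "0.088 0.158 0 6.3 -0.2" --pt "0.11 0.198 0 6.3 -0.2" --pt "0.132 0.237 0 6.3 -0.2" --pt "0.154 0.277 0 6.3 -0.2" --pt "0.17 0.307 0 6.3 -0.2" --pt "0.175 0.316 0 6.3 -0.2" --pt "0.175 0.316 0.03 6.3 -0.2" --pt "0.175 0.316 0.04 6.3 -0.2" --pt "0.175 0.316 0.04 6.3 -0.2"

```text
time: 35.95
eef_pos: [0.6402, -0.2379, 0.105]
tcp_rot: [0.997, -0.074, -0.004, -0.002]
contact_force: [0.9, -0.2, 0.0]
opening: 0.398
finger_force: 0.0
```

>>> send_rows --pt "0 0 0 0 -0.2" --pt "0 0 0 0 -0.2"

```text
time: 36.15
eef_pos: [0.6435, -0.2398, 0.1111]
tcp_rot: [0.997, -0.074, 0.001, 0.0]
contact_force: [0.3, -0.1, 0.2]
opening: 0.4
finger_force: 0.0
```

```bash
python3 - <<'E'
from h import *
go(.6422,-.2402,.033,-98.6)
E
```

```text
step [-0.0014  0.0005  0.0781] turn 0.1 | at [ 0.6435 -0.2398  0.1111] yaw -98.5 t 36.15
```

>>> send_rows --pt "-0.001 0.0005 0.02 0 -0.2" --pt "-0.001 0.0005 0.04 0 -0.2" --pt "-0.001 0.0005 0.06 0 -0.2" --pt "-0.001 0.0005 0.074 0 -0.2" --pt "-0.001 0.0005 0.077 0 -0.2" --pt "-0.001 0.0005 0.077 0 -0.2" --pt "-0.001 0.0005 0.077 0 -0.2"

```text
time: 36.85
eef_pos: [0.6428, -0.2409, 0.0343]
tcp_rot: [0.997, -0.075, 0.001, 0.001]
contact_force: [-0.3, 0.7, 0.4]
opening: 0.402
finger_force: 0.0
```

```bash
python3 - <<'E'
from h import *
go(.6422,-.2402,.033,-98.6)
E
```

```text
step [-0.0007 -0.0006  0.0013] turn 0.0 | at [ 0.6428 -0.2409  0.0343] yaw -98.6 t 36.85
```

>>> send_rows --pt "-0.0005 -0.0006 0.001 0 -0.2" --pt "-0.0005 -0.0006 0.001 0 -0.35" --pt "-0.0005 -0.0006 0.001 0 -0.7" --pt "-0.0005 -0.0006 0.001 0 -0.7" --pt "-0.0005 -0.0006 0.001 0 -0.7"

```text
time: 37.35
eef_pos: [0.642, -0.2401, 0.0327]
tcp_rot: [0.997, -0.075, 0.001, 0.0]
contact_force: [-0.5, 1.1, 3.6]
opening: 0.281
finger_force: 24.7
```

>>> send_rows --pt "0 0 -0.03 0 -0.7" --pt "0 0 -0.07 0 -0.7" --pt "0 0 -0.11 0 -0.7" --pt "0 0 -0.12 0 -0.7" --pt "0 0 -0.12 0 -0.7"

```text
time: 37.85
eef_pos: [0.6427, -0.2405, 0.1545]
tcp_rot: [0.997, -0.075, 0.002, 0.001]
contact_force: [-0.3, 0.6, 0.5]
opening: 0.279
finger_force: 24.6
```

```bash
python3 - <<'E'
from h import *
go(.4818,-.0066,.15,-92.3)
s=ctrl.read_camera("scene");cv2.imwrite("pics/s7.png",cv2.resize(s[70:290,170:400,::-1],None,fx=2.5,fy=2.5,interpolation=2))
t=ctrl.read_camera("top");cv2.imwrite("pics/t7.png",cv2.resize(t[210:290,225:335,::-1],None,fx=6,fy=6,interpolation=2))
E
```

```text
step [-0.1939 -0.2074  0.0032] turn -6.3 | at [ 0.6427 -0.2405  0.1545] yaw -98.6 t 37.85
```

View pics/t7.png

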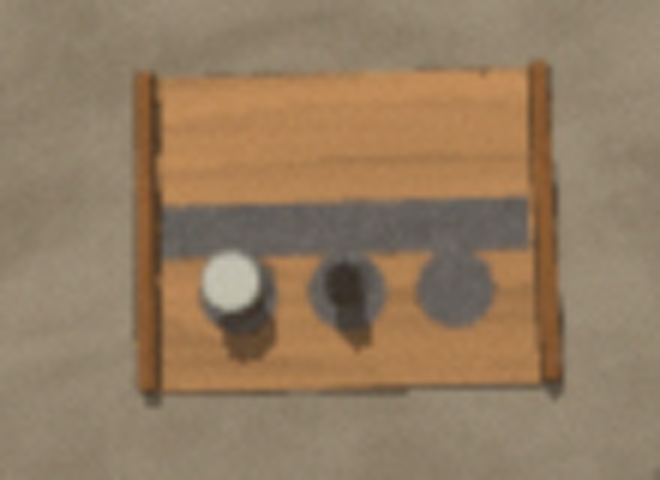

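Vial and battery are back on their spots: lid at crop (231,281) and battery top at (346,285), against (232,284) and (349,283) at the start. Now the bottle.

>>> send_rows --pt "-0.034 -0.036 0 -2 -0.7" --pt "-0.068 -0.073 0 -4 -0.7" --pt "-0.102 -0.109 0 -6.3 -0.7" --pt "-0.136 -0.145 0 -6.3 -0.7" --pt "-0.165 -0.177 0 -6.3 -0.7" --pt "-0.187 -0.2 0 -6.3 -0.7" --pt "-0.194 -0.2074 0 -6.3 -0.7" --pt "-0.194 -0.2074 0 -6.3 -0.7" --pt "-0.194 -0.2074 0.04 -6.3 -0.7" --pt "-0.194 -0.2074 0.08 -6.3 -0.7" --pt "-0.194 -0.2074 0.1 -6.3 -0.7" --pt "-0.194 -0.2074 0.1 -6.3 -0.7"

```text
time: 39.15
eef_pos: [0.4781, -0.0065, 0.0477]
tcp_rot: [1.0, -0.02, -0.004, -0.001]
contact_force: [-0.2, 0.7, -0.2]
opening: 0.283
finger_force: 24.7
```

>>> send_rows --pt "0 0 0 0 -0.7" --pt "0 0 0 0 -0.7" --pt "0 0 0 0 -0.7"

```text
time: 39.45
eef_pos: [0.4821, -0.0065, 0.0535]
tcp_rot: [1.0, -0.02, 0.002, 0.0]
contact_force: [0.2, 0.1, 0.4]
opening: 0.283
finger_force: 24.7
```

```bash
python3 - <<'E'
from h import *
go(.482,-.0067,.0348,-92.3)
E
```

```text
step [-0.0001  0.0002  0.0187] turn 0.0 | at [ 0.4821 -0.0065  0.0535] yaw -92.3 t 39.45
```

>>> send_rows --pt "0 0 0.009 0 -0.7" --pt "0 0 0.016 0 -0.7" --pt "0 0 0.018 0 -0.7" --pt "0 0 0.018 0 -0.7" --pt "0 0 0.018 0 -0.7" --pt "0 0 0.018 0 -0.7"

```text
time: 40.05
eef_pos: [0.4806, -0.0059, 0.0346]
tcp_rot: [1.0, -0.019, -0.0, 0.0]
contact_force: [-3.2, 0.8, 7.5]
opening: 0.285
finger_force: 25.4
```

>>> send_rows --pt "0.0015 0.0005 -0.004 0 -0.7" --pt "0.0015 0.0005 -0.004 0 -0.7" --pt "0.0015 0.0005 -0.004 0 -0.7" --pt "0.0015 0.0005 -0.002 0 -0.7" --pt "0.0015 0.0005 -0.001 0 -0.7" --pt "0.0015 0.0005 -0.001 0 -0.7" --pt "0.0015 0.0005 -0.001 0 -0.7"

```text
time: 40.75
eef_pos: [0.4818, -0.0064, 0.0347]
tcp_rot: [1.0, -0.02, -0.0, -0.0]
contact_force: [-1.3, 0.9, 0.7]
opening: 0.285
finger_force: 24.8
```

>>> send_rows --pt "0 0 0.0005 0 -0.5" --pt "0 0 0.0005 0 -0.35" --pt "0 0 0.0005 0 -0.22" --pt "0 0 0.0005 0 -0.22" --pt "0 0 0.0005 0 -0.22"

```text
time: 41.25
eef_pos: [0.4819, -0.0064, 0.0342]
tcp_rot: [1.0, -0.02, -0.0, -0.0]
contact_force: [-0.2, -0.7, -0.2]
opening: 0.387
finger_force: 0.0
```

>>> send_rows --pt "0 0 -0.03 0 -0.22" --pt "0 0 -0.07 0 -0.22" --pt "0 0 -0.11 0 -0.22" --pt "0 0 -0.15 0 -0.22" --pt "0 0 -0.17 0 -0.22" --pt "0.03 0.03 -0.17 0 -0.22" --pt "0.06 0.06 -0.17 0 -0.22" --pt "0.09 0.09 -0.17 0 -0.22" --pt "0.12 0.12 -0.17 0 -0.22" --pt "0.14 0.15 -0.17 0 -0.22" --pt "0.14 0.18 -0.17 0 -0.22" --pt "0.14 0.18 -0.17 0 -0.22"

```text
time: 42.45
eef_pos: [0.6148, -0.1954, 0.2036]
tcp_rot: [1.0, -0.022, -0.0, 0.0]
contact_force: [0.3, 0.2, -0.8]
opening: 0.389
finger_force: 0.0
```

```bash
python3 - <<'E'
from h import *
s=ctrl.read_camera("scene")[:,:,::-1];t=ctrl.read_camera("top")[:,:,::-1]
a=cv2.resize(t[150:290,135:345],(420,280),interpolation=2)
cv2.imwrite("pics/f.png",cv2.vconcat([cv2.hconcat([a,cv2.resize(s[150:310,170:400],(380,280))]),cv2.copyMakeBorder(cv2.resize(t[210:290,225:335],(420,305),interpolation=2),0,0,0,380,0)]))
E
```

```text
(no output)
```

View pics/f.png

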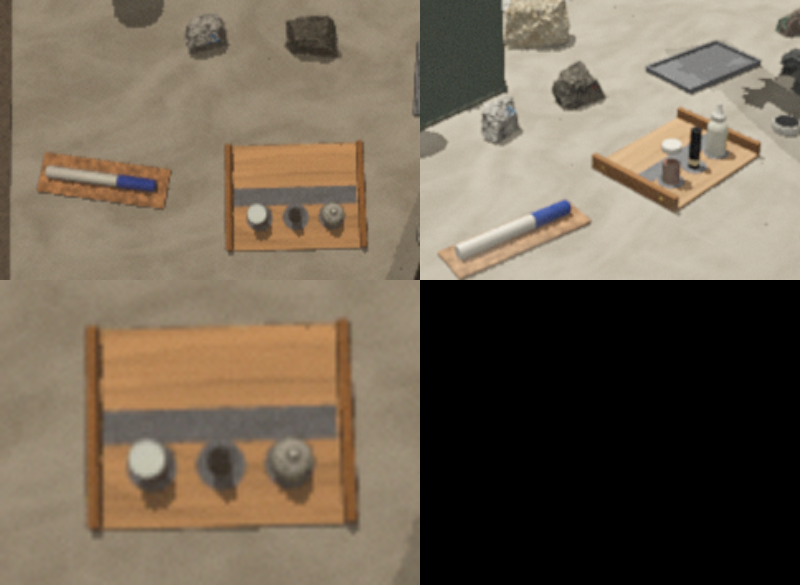

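All three stand on their spots: the bottle nozzle is within about 1 mm of its start position. The marker lies on the strip, and the stones and magnet are untouched.

```bash
python3 -c "
from plant import ctrl
print(ctrl.sign_off())"
```

```text
the job is handed in; nothing more can be done
None
```

The job is handed in at about 42 s of the 144 s: the marker lies centred lengthwise on the cork strip, and the vial, battery and bottle stand back on their starting spots to within about 1 mm; nothing tipped over, and I left the stones and magnet alone.

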